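# Snap the retaining clip onto the alternator's mounting pin

### The job

Take the spring clip with the yellow grip out of the rack and push it straight down onto the groove near the free end of the alternator's mounting pin until it snaps fully home, then let go and leave it there. The groove is never in quite the same place along the pin, so find it by sight and feel, and do not force it: a press of 25 N is ample. Leave the other clips, tools and parts where they are.

Things in the scene. Friction and masses are not known exactly. Their poses are not given: they have to be found in the camera images.
- clip: the clip to fit: yellow grip over two sprung steel jaws, mouth down, 70 mm tall. Origin at the centre of its bore (the space between the jaws, 16 mm across); z up through the grip, y along the bore axis, which goes along the pin (either way round). The jaws are 7 mm thick along y, 8 mm at the lips. Jaws reach 13.5 mm to each side of the origin. Mass about 65 g. It hangs in a rack slot by its foot
- clip_grip (a point): place to hold the clip, 42 mm above its origin: a ribbed yellow block 20 mm (clip x) by 16 mm (clip y), from 20 to 60 mm above the origin; squeeze the 20 mm wide way. Below it a foot 30 mm (x) by 16 mm (y), 16 to 20 mm above the origin
- clip_mouth (a point): middle of the clip's mouth, at the jaws' lowest point, 10 mm below its origin. The jaw lips are round bars 6 mm thick, centres 8.2 mm to each side and 7 mm below the origin (10.4 mm free between them); each can spring outwards up to 4 mm, about 2.5 N per mm
- pin_exit (a point): point on the mounting pin's axis in the outer face of the cradle's cheek plate, 110 mm above the table; the pin sticks out from here along -y, z up. Level greased steel, 24 mm in diameter, with one black groove, 16 mm in diameter and 10 mm wide, its middle 30 to 70 mm out from here: different each time and not reported. The pin's free end is always 20 mm past the groove's middle
- pin_mid (a point): point on the pin's axis 50 mm out from pin_exit, the middle of the groove's range (not the groove itself). Held over the pin, the clip first touches the full diameter with its origin about 20 mm above the axis, in the groove about 14 mm. Pushed down there with 7 to 12 N the jaws snap under the pin and the clip's origin sits on the axis, steel resting on steel. They cannot pass the full diameter
- cradle: fixed cradle with the alternator. Origin on the table under pin_exit, same axes. Base plate 180 by 315 mm, 20 mm thick (y -100 to 215 mm); cheek plate 70 mm wide, y 0 to 12 mm, 135 mm tall; the alternator, 130 mm across, begins at y 40 mm, its top 263 mm high. Only the base plate lies under the pin's free part, which hardly slides in the cheek
- rack: fixed blue rack, 60 by 170 mm, 34 mm tall, origin under its centre, long along y. Three slots 50 mm apart along y each hold one clip upright, the clip's y along the rack's y, its origin 18 mm above the table; the yellow one can be in any slot
- blue_clip: clip of the same shape with a blue grip, not to be touched
- grey_clip: clip of the same shape with a grey grip, not to be touched
- screwdriver: red-handled screwdriver lying on the table, about 200 mm long, along its x
- wrench: steel wrench lying on the table, along its x
- pulley: dark steel pulley lying flat, 60 mm across, 28 mm tall
- bearing: steel bearing ring lying flat, 52 mm across, 15 mm tall
- grease: grease can, 60 mm across, 100 mm tall

How it is judged (in metres and radians):
On the way, in this order (a step that is already met when the one before it is completed fails the run):
1. the yellow clip is lifted out of the rack (height (world z) of clip above 0.07 m), for 0.2 s.
2. the clip has snapped home in the pin's groove (x of clip in the frame of pin_exit between -0.003 and 0.003 m and z of clip in the frame of pin_exit between -0.003 and 0.003 m and y of clip in the frame of pin_exit between -0.077 and -0.023 m and angle between the y axis of clip and the y axis of pin_exit, either way round below 0.25 rad), for 0.2 s.
At the end, for the whole second after the job is handed in: the yellow clip sits in the pin's groove, released and at rest: the centre of its bore within 3 mm of the pin's axis across and in height, 23 to 77 mm out from the cheek's outer face, its bore along the pin within 0.25 rad (all of step 2 and linear speed of clip below 0.02 m/s and contact force between the fingers and clip below 0.1 N); the robot touches nothing.
It fails at once if something presses on the cradle or its pin with more than 60 N in all (contact force between cradle and anything else above 60 N).
It fails at once if another clip is moved by more than 25 mm (distance of any of blue_clip, grey_clip from where it was at the start of the episode above 0.025 m).
It fails at once if a tool or part lying about is moved by more than 25 mm (distance of any of screwdriver, wrench, pulley, bearing, grease from where it was at the start of the episode above 0.025 m).
It also fails if it takes over 64 s, if anything falls off the work surface, if the arm or the gripper's body presses on something with over 40 N, if the wrist force passes 120 N, or if a joint passes its speed limit or range.

### The arm

A 6-joint arm with a two-finger parallel gripper is mounted at the origin on the work surface. World frame = base frame: x ahead of the robot, y to its left, z up, the work surface at z = 0. Lengths are in m, angles in degrees, forces in N, time in s.
With the tool pointing down it reaches from about 0.375 to 0.9 m from the base axis. Payload 3.1 kg.
Tool frame: the origin (TCP) lies at the very end of the fingers, on their centre line; the grasp point (between the pads) lies 19 mm behind it; z points along the fingers, y is the line along which they close (so a half turn about z gives the same grasp; the last joint's range is limited). The gripper opens to 87 mm and grips with 3 to 60 N. Pads are 19 mm wide; open, the fingers measure 117 mm over their backs; the gripper's body (75 mm by 190 mm) begins 51 mm behind the grasp point.
Start: joints at [-87.233, 30.224, 82.088, -0, 67.689, -10.227], TCP at [0.141, -0.609, 0.201] pointing down, gripper open.
Joint ranges: [-176.69, 176.69], [-43.24, 126.21], [12.49, 139.97], [-82, 262], [0, 151.66], [-163.58, 163.58]. Speed limits (degrees/s): [159.86, 159.86, 180, 180, 180, 180].

### API

Orientations are given as a 3x3 rotation matrix whose columns are the frame's x, y, z axes.
In Python, from rig import bot gives the robot as it stands.
- The arm moves only by the tool move_arm, never from a script. Its argument "increments" is a list of rows, each an object with "xyz": the shift along the tool's x, y, z in mm, a list of three; "roll": the turn about the tool's z in rad; "grip": the opening in per cent of the stroke, from 0 (shut) to 100 (fully open). A call has 1 to 5 rows; each row shifts and turns the commanded pose from where the row before left it, along the tool's axes as they then stand; what a row does not reach is not made up. A row lasts 1/12 s, in which the tool goes at most 41.7 mm and 7.16 degrees, less where a joint would pass 70% of its speed; a pose out of reach is approached as far as the arm can. A call is refused whole if a number of a shift passes 41.7 or a number of a turn 0.125, either way. A call with a gripper value outside its range is refused whole. The fingers move at their own pace and stop on an object; the grip force is fixed at half the most. Time passes only in rows, so rows that do not move let the fingers close. It gives the time, the measured TCP pose, the force, the opening and the grip force at its end, in the units of the state.
- bot.read_state(): the state, without advancing time (a new reading comes with each control period).
- bot.capture(name): name is "scene" or "top" or "wrist"; returns (picture, depth): 480x640x3 uint8, red, green, blue; 480x640 float32, m along the optical axis (not along the pixel's ray), 0 where there is no reading.
- bot.camera_model(name): a dict with "intrinsics" (3x3 intrinsics, pixels), "rvec" (rotation vector, rad) and "tvec" (3), from world to camera coordinates, as OpenCV has them; the wrist camera has in their place "tool_from_camera" (4x4, takes a point from camera to tool coordinates, whose origin is the TCP and whose axes are the flange's). Camera axes: x right, y down, z forward; pixel columns grow to the right and rows downward; lengths in m; the calibration is good to about 2 mm. A picture is of the moment at which its call begins: read the wrist's pose just before it. camera_model takes no time and is no camera call.
- bot.hand_in(): hands the job in; it is judged then, once.
Trained networks look in the newest picture that a camera, given by its name, has taken for a name from the list of things; names that differ only in an ending like _2 or _b are one class to them, and where a whole thing is asked for, a point or a joint stands for the part that bears it (a point fixed in the world has none). Each returns a list of dicts, best first, with "conf" (0 to 1); they miss things now and then, are a little off and sometimes report something else, mostly with a low value. They report only what shows in the picture. A call takes as long as a camera call.
- bot.spot_in(label, camera): "at" ([x, y, z] in m, in the coordinates of the camera as it stood for that picture, good to about 4 mm: the middle of the surface that is visible of it).
- bot.trace(label, camera): "mask" (480x640 bool, what is visible of it).
The state is a dict: "time_s": time; "joint_positions": joint angles; "qvel": joint speeds; "tau": joint torques, N m; "position": TCP position; "tcp_rot": TCP orientation; "force": force on the tool from outside, world axes, zero at the start; "moment": the same for the moment, N m; "opening": opening from 0.0 (shut) to 1.0 (fully open); "grasp_force": force on a finger pad.
Only numpy, scipy, OpenCV 4.12 (cv2) and the standard library are available. Lean on these libraries where they do the work, as an engineer would, in place of code of your own. Each camera call takes 0.05 s, during which the arm holds its last target. There are 200 camera calls.

## Working session

There is one attempt and no reset: what is moved stays moved. The work goes in short steps, Python scripts to look and compute and a tool call to move; the robot and the scene stay as the last step left them, time stands still between calls to the robot, and variables do not carry over. Pictures are saved under pics/ and viewed, at most 10 in all, crops included, and the job is handed in when it is done.

Besides the shell and the picture viewer there is one more tool, called by a JSON object that holds its "name" and its "arguments". move_arm: Moves the arm, as the interface text tells. Its arguments: {"type":"object","properties":{"increments":{"type":"array"}},"required":["increments"]}

```bash
mkdir -p pics; cat > h.py <<'E'
import numpy as np, cv2
from rig import bot
def T(cam):
    m=bot.camera_model(cam); K=np.array(m["intrinsics"])
    M=np.eye(4)
    if "rvec" in m:
        M[:3,:3]=cv2.Rodrigues(np.array(m["rvec"],float))[0]; M[:3,3]=np.ravel(m["tvec"]); M=np.linalg.inv(M)
    else:
        s=bot.read_state(); W=np.eye(4); W[:3,:3]=s["tcp_rot"]; W[:3,3]=s["position"]; M=W@np.array(m["tool_from_camera"])
    return K,M
def w(M,p): return (M[:3,:3]@np.asarray(p).reshape(-1,3).T).T+M[:3,3]
def cloud(K,M,depth,mask=None):
    ok=depth>0
    if mask is not None: ok&=mask
    v,u=np.nonzero(ok); z=depth[v,u]
    return w(M,np.c_[(u-K[0,2])/K[0,0]*z,(v-K[1,2])/K[1,1]*z,z]),u,v
def save(n,img): cv2.imwrite("pics/"+n,img[:,:,::-1])
E
python3 - <<'E'
from h import *
np.set_printoptions(precision=4,suppress=True)
s=bot.read_state(); print(s["time_s"],s["position"],s["tcp_rot"],s["opening"])
ims=[]
for c in ["scene","top"]:
    K,M=T(c); im,d=bot.capture(c); ims.append(im); save(c+"0.png",im)
    print(c,M[:3])
    for l in ["clip","cradle","rack","blue_clip","grey_clip","grease"]:
        r=bot.spot_in(l,c)
        print(l,[(round(x["conf"],2),w(M,x["at"])[0].round(3)) for x in r[:2]])
E
```

```text
0.0 [ 0.1405 -0.6082  0.1998] [[ 0.9744  0.2248 -0.0001]
 [ 0.2248 -0.9744  0.0022]
 [ 0.0004 -0.0022 -1.    ]] 0.998182550882853
scene [[-0.7898  0.5236 -0.3195  0.8636]
 [ 0.6132  0.6857 -0.3921  0.2178]
 [ 0.0138 -0.5056 -0.8626  0.8927]]
clip [(0.72, array([ 0.527, -0.295,  0.067])), (0.68, array([ 0.535, -0.234,  0.033]))]
cradle [(0.59, array([0.523, 0.224, 0.088])), (0.4, array([ 0.525, -0.295,  0.061]))]
rack [(0.71, array([ 0.535, -0.23 ,  0.034]))]
blue_clip [(0.63, array([ 0.526, -0.249,  0.06 ]))]
grey_clip [(0.61, array([ 0.515, -0.194,  0.066])), (0.16, array([ 0.526, -0.294,  0.063]))]
grease [(0.87, array([ 0.754, -0.028,  0.099]))]
top [[ 0.023  -0.9872  0.1579  0.3522]
 [-0.9995 -0.0262 -0.018  -0.1356]
 [ 0.0219 -0.1574 -0.9873  1.2905]]
clip [(0.75, array([ 0.69 , -0.346,  0.025])), (0.42, array([ 0.52 , -0.297,  0.083]))]
cradle [(0.76, array([0.488, 0.187, 0.033]))]
rack [(0.81, array([ 0.513, -0.245,  0.039]))]
blue_clip [(0.56, array([ 0.511, -0.247,  0.079]))]
grey_clip [(0.69, array([ 0.505, -0.201,  0.082])), (0.16, array([ 0.523, -0.295,  0.071]))]
grease [(0.91, array([ 0.739, -0.039,  0.1  ])), (0.68, array([ 0.512, -0.246,  0.077]))]
```

View pics/top0.png

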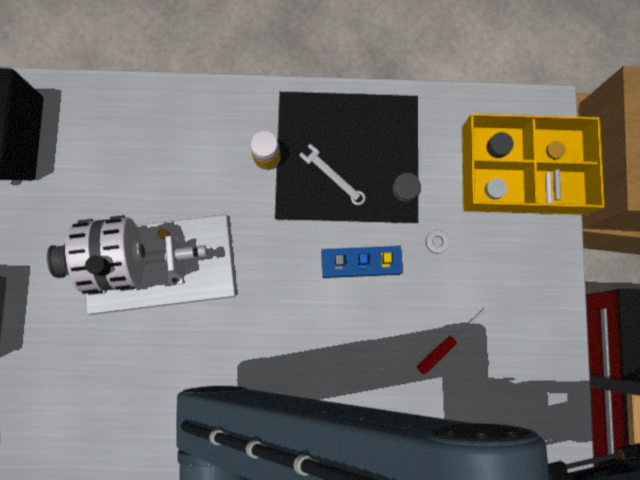

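View pics/scene0.png

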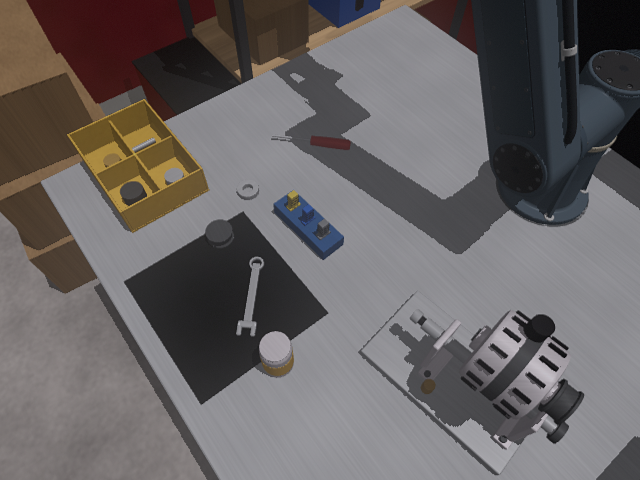

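The top picture shows the yellow clip at (387,258), the right-hand slot of the rack, and the pin running from the cheek (170,252) to its free end (222,252), with the groove near (210,252). In the scene picture the yellow clip is at (292,198) and the pin's end at (417,317).

```bash
python3 - <<'E'
from h import *
np.set_printoptions(precision=4,suppress=True)
for c in ["top","scene"]:
    K,M=T(c); im,d=bot.capture(c)
    hsv=cv2.cvtColor(im,cv2.COLOR_RGB2HSV)
    P,u,v=cloud(K,M,d); H=hsv[v,u]
    near=(abs(P[:,0]-.52)<.06)&(abs(P[:,1]+.25)<.12)
    y=near&(H[:,0]>18)&(H[:,0]<36)&(H[:,1]>120)&(P[:,2]>.03)
    t=y&(P[:,2]>P[y,2].max()-.008); print(c,"yellow top n",t.sum(),P[t].mean(0),P[t].min(0),P[t].max(0))
    r=near&(H[:,0]>95)&(H[:,0]<125)&(H[:,1]>120)&(abs(P[:,2]-.034)<.008)
    b=cv2.minAreaRect((P[r][:,:2]*1000).astype(np.float32)); print("rack",b, P[r,2].mean())
    # pin
    q=(abs(P[:,0]-.52)<.12)&(P[:,1]<.16)&(P[:,1]>-.02)&(P[:,2]>.095)&(P[:,2]<.13)
    Q=P[q]; print("pin n",q.sum(),Q.mean(0))
    b=cv2.minAreaRect((Q[:,:2]*1000).astype(np.float32)); print("pin",b)
    for y0 in np.arange(-.02,.16,.005):
        k=(Q[:,1]>=y0)&(Q[:,1]<y0+.005)
        if k.sum()>1: print(round(y0,3),k.sum(),Q[k,0].min().round(4),Q[k,0].max().round(4),Q[k,0].mean().round(4),Q[k,2].max().round(4))
    q=(abs(P[:,0]-.5)<.2)&(abs(P[:,1]-.2)<.25)&(abs(P[:,2]-.02)<.005)&(H[:,1]<60)
    print("base",cv2.minAreaRect((P[q][:,:2]*1000).astype(np.float32)))
E
```

```text
top yellow top n 51 [ 0.5202 -0.2995  0.0798] [ 0.5118 -0.3079  0.0775] [ 0.5287 -0.2912  0.0855]
rack ((516.8177490234375, -250.70004272460938), (58.6591911315918, 169.5448455810547), 4.113734245300293) 0.03503184586205947
pin n 567 [0.5117 0.1137 0.119 ]
pin ((505.6411437988281, 115.87171173095703), (89.87722778320312, 66.98416137695312), 76.29174041748047)
0.065 13 0.5082 0.5213 0.5148 0.1228
0.07 36 0.5079 0.53 0.5186 0.1249
0.075 29 0.5074 0.5295 0.5179 0.1293
0.08 26 0.5073 0.5301 0.5184 0.1255
0.085 22 0.5096 0.5303 0.5165 0.1212
0.09 27 0.5054 0.5232 0.5141 0.125
0.095 34 0.5048 0.527 0.5152 0.1267
0.1 29 0.5033 0.5276 0.5149 0.1267
0.105 31 0.5029 0.5243 0.5128 0.1257
0.11 30 0.5022 0.5252 0.5126 0.1252
0.115 31 0.5012 0.5247 0.5116 0.1278
0.12 28 0.5002 0.522 0.5102 0.1276
0.125 86 0.4762 0.5227 0.4974 0.1296
0.13 44 0.4756 0.5406 0.5201 0.1294
0.135 10 0.5341 0.5446 0.5409 0.126
0.14 5 0.5008 0.5461 0.5145 0.1287
0.145 28 0.4971 0.5195 0.5064 0.1277
0.15 30 0.4958 0.5202 0.5059 0.1267
0.155 28 0.4957 0.5174 0.5054 0.1273
base ((502.9554443359375, 187.76840209960938), (180.
[... 507 characters left out ...]
5307 0.5224 0.1248
0.08 41 0.5102 0.5312 0.5221 0.1252
0.085 22 0.5118 0.5253 0.52 0.1201
0.09 30 0.5078 0.5276 0.519 0.1227
0.095 40 0.5043 0.5286 0.5199 0.1251
0.1 39 0.5046 0.5274 0.5186 0.1239
0.105 40 0.5052 0.5274 0.5181 0.1236
0.11 42 0.5025 0.5258 0.517 0.1252
0.115 41 0.5041 0.5258 0.517 0.1244
0.12 40 0.5019 0.5238 0.5159 0.1234
0.125 30 0.5032 0.5238 0.516 0.1234
0.13 4 0.5427 0.5454 0.5439 0.1194
0.135 30 0.4825 0.5461 0.5322 0.1285
0.14 67 0.5007 0.5458 0.5269 0.1298
0.145 46 0.4984 0.5417 0.5139 0.125
0.15 42 0.4987 0.5204 0.5116 0.1248
0.155 42 0.4963 0.5187 0.5102 0.1245
base ((502.9829406738281, 185.60031127929688), (181.25790405273438, 315.3384704589844), 8.331134796142578)
```

```bash
cat > plan.py <<'E'
from h import *
from scipy.spatial.transform import Rotation as R
def plan(tgt,yawy,N,grip=100,dec=0):
    """rows to bring TCP to tgt with tool y axis at yaw yawy (deg), tool down"""
    s=bot.read_state(); p=np.array(s["position"]); A=np.array(s["tcp_rot"])
    cur=np.degrees(np.arctan2(A[1,1],A[0,1])); dr=-np.radians((yawy-cur+180)%360-180)/N
    d=(np.array(tgt)-p)/N
    print("t",s["time_s"],"pos",p.round(4),"yaw",cur.round(2),"F",np.round(s["force"],1),"roll/row",round(dr,4))
    for i in range(N):
        print((A.T@d*1000).round(dec).tolist()); A=A@R.from_rotvec([0,0,dr]).as_matrix()
E
python3 -c "
from plan import *
plan([.521,-.300,.150],4.1,14)"
```

```text
t 0.8 pos [ 0.1405 -0.609   0.2008] yaw -77.01 F [ 0.2 -0.5  0.3] roll/row -0.1011
[31.0, -15.0, 4.0]
[33.0, -12.0, 4.0]
[34.0, -9.0, 4.0]
[35.0, -5.0, 4.0]
[35.0, -2.0, 4.0]
[35.0, 2.0, 4.0]
[35.0, 5.0, 4.0]
[34.0, 9.0, 4.0]
[33.0, 12.0, 4.0]
[31.0, 15.0, 4.0]
[30.0, 18.0, 4.0]
[28.0, 21.0, 4.0]
[25.0, 24.0, 4.0]
[23.0, 27.0, 4.0]
```

{"name": "move_arm", "arguments": {"increments": [{"xyz": [31,-15,4],"roll": -0.101,"grip": 100},{"xyz": [33,-12,4],"roll": -0.101,"grip": 100},{"xyz": [34,-9,4],"roll": -0.101,"grip": 100},{"xyz": [35,-5,4],"roll": -0.101,"grip": 100},{"xyz": [35,-2,4],"roll": -0.101,"grip": 100}]}}

```text
time_s: 1.22
position: [0.2778, -0.4979, 0.1807]
tcp_rot: [[0.741, 0.671, 0.0], [0.671, -0.741, -0.0], [-0.0, 0.0, -1.0]]
force: [0.2, -0.6, -0.3]
opening: 1.003
grasp_force: 0.0
```

{"name": "move_arm", "arguments": {"increments": [{"xyz": [35,2,4],"roll": -0.101,"grip": 100},{"xyz": [35,5,4],"roll": -0.101,"grip": 100},{"xyz": [34,9,4],"roll": -0.101,"grip": 100},{"xyz": [33,12,4],"roll": -0.101,"grip": 100},{"xyz": [31,15,4],"roll": -0.101,"grip": 100}]}}

```text
time_s: 1.63
position: [0.4139, -0.3872, 0.1608]
tcp_rot: [[0.323, 0.946, 0.0], [0.946, -0.323, -0.0], [-0.0, 0.0, -1.0]]
force: [-0.0, -0.3, 0.7]
opening: 1.001
grasp_force: 0.0
```

{"name": "move_arm", "arguments": {"increments": [{"xyz": [30,18,4],"roll": -0.101,"grip": 60},{"xyz": [28,21,4],"roll": -0.101,"grip": 60},{"xyz": [25,24,4],"roll": -0.101,"grip": 60},{"xyz": [23,27,4],"roll": -0.101,"grip": 60},{"xyz": [0,0,0],"roll": 0,"grip": 60}]}}

```text
time_s: 2.05
position: [0.5254, -0.2953, 0.1442]
tcp_rot: [[-0.078, 0.997, 0.002], [0.997, 0.078, 0.002], [0.002, 0.002, -1.0]]
force: [-0.2, 0.0, 0.4]
opening: 0.71
grasp_force: 0.0
```

{"name": "move_arm", "arguments": {"increments": [{"xyz": [0,0,0],"roll": 0,"grip": 60},{"xyz": [0,0,0],"roll": 0,"grip": 60}]}}

```text
time_s: 2.22
position: [0.5209, -0.2999, 0.1447]
tcp_rot: [[-0.07, 0.998, -0.001], [0.998, 0.07, -0.0], [-0.0, -0.001, -1.0]]
force: [-0.4, 0.2, -0.7]
opening: 0.62
grasp_force: 0.0
```

```bash
cat > look.py <<'E'
from plan import *
import sys
np.set_printoptions(precision=4,suppress=True)
K,M=T("wrist"); im,d=bot.capture("wrist"); save(sys.argv[1],im)
s=bot.read_state(); A=s["tcp_rot"]; print(s["position"],np.degrees(np.arctan2(A[1][1],A[0][1])),A[2],s["opening"])
hsv=cv2.cvtColor(im,cv2.COLOR_RGB2HSV); P,u,v=cloud(K,M,d); H=hsv[v,u]
y=(H[:,0]>18)&(H[:,0]<36)&(H[:,1]>120)&(np.hypot(P[:,0]-.521,P[:,1]+.3)<.04)&(P[:,2]>.06)
if y.sum():
    t=y&(P[:,2]>np.percentile(P[y,2],50)-.004);print(y.sum(),P[t].mean(0),P[t].min(0),P[t].max(0)); print(cv2.minAreaRect((P[t][:,:2]*1000).astype(np.float32)))
E
python3 look.py w1.png
```

```text
[ 0.5205 -0.3004  0.1448] 3.9399978416090446 [-0.0003 -0.0005 -1.    ] 0.615836291453683
18 [ 0.5151 -0.3064  0.0782] [ 0.5127 -0.3084  0.0765] [ 0.521  -0.3019  0.079 ]
((515.5541381835938, -306.71875), (4.650142192840576, 10.095532417297363), 55.484249114990234)
```

View pics/w1.png

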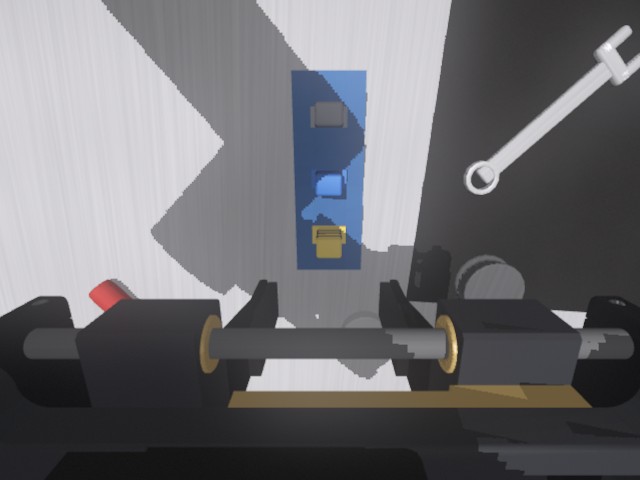

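The wrist view shows the yellow clip at (329,243), centred between the open fingers (278 and 380), in line with the rack. I'm going down to grip it.

{"name": "move_arm", "arguments": {"increments": [{"xyz": [0,0,34],"roll": 0,"grip": 60},{"xyz": [0,0,34],"roll": 0,"grip": 60},{"xyz": [0,0,22],"roll": 0,"grip": 60},{"xyz": [0,0,11],"roll": 0,"grip": 60},{"xyz": [0,0,0],"roll": 0,"grip": 60}]}}

```text
time_s: 2.68
position: [0.5187, -0.2998, 0.0414]
tcp_rot: [[-0.067, 0.998, -0.004], [0.998, 0.067, 0.003], [0.004, -0.004, -1.0]]
force: [0.4, -0.4, 0.7]
opening: 0.599
grasp_force: 0.0
```

{"name": "move_arm", "arguments": {"increments": [{"xyz": [0,0,0],"roll": 0,"grip": 0},{"xyz": [0,0,0],"roll": 0,"grip": 0},{"xyz": [0,0,0],"roll": 0,"grip": 0},{"xyz": [0,0,0],"roll": 0,"grip": 0},{"xyz": [0,0,0],"roll": 0,"grip": 0}]}}

```text
time_s: 3.1
position: [0.5218, -0.3002, 0.045]
tcp_rot: [[-0.07, 0.998, 0.002], [0.998, 0.07, -0.001], [-0.002, 0.002, -1.0]]
force: [-0.4, -0.4, -0.2]
opening: 0.312
grasp_force: 0.0
```

{"name": "move_arm", "arguments": {"increments": [{"xyz": [0,0,0],"roll": 0,"grip": 0},{"xyz": [0,0,0],"roll": 0,"grip": 0},{"xyz": [0,0,0],"roll": 0,"grip": 0},{"xyz": [0,0,0],"roll": 0,"grip": 0}]}}

```text
time_s: 3.43
position: [0.5215, -0.3, 0.0445]
tcp_rot: [[-0.07, 0.998, 0.001], [0.998, 0.07, -0.001], [-0.001, 0.001, -1.0]]
force: [0.1, 0.1, 5.2]
opening: 0.227
grasp_force: 30.0
```

{"name": "move_arm", "arguments": {"increments": [{"xyz": [0,0,-10],"roll": 0,"grip": 0},{"xyz": [0,0,-30],"roll": 0,"grip": 0},{"xyz": [0,0,-40],"roll": 0,"grip": 0},{"xyz": [0,0,-40],"roll": 0,"grip": 0},{"xyz": [0,0,-25],"roll": 0,"grip": 0}]}}

```text
time_s: 3.85
position: [0.5222, -0.3005, 0.1928]
tcp_rot: [[-0.07, 0.998, 0.003], [0.998, 0.07, -0.003], [-0.003, 0.003, -1.0]]
force: [0.4, -0.3, -0.5]
opening: 0.225
grasp_force: 30.0
```

{"name": "move_arm", "arguments": {"increments": [{"xyz": [0,0,0],"roll": 0,"grip": 0},{"xyz": [0,0,0],"roll": 0,"grip": 0},{"xyz": [0,0,0],"roll": 0,"grip": 0}]}}

```text
time_s: 4.1
position: [0.5202, -0.2989, 0.1879]
tcp_rot: [[-0.07, 0.998, -0.002], [0.998, 0.07, 0.002], [0.002, -0.002, -1.0]]
force: [-0.6, -0.0, -1.7]
opening: 0.227
grasp_force: 30.0
```

```bash
python3 -c "
from plan import *
plan([.5235,.0488,.190],8.4,12)"
```

```text
t 4.1 pos [ 0.5202 -0.2989  0.1879] yaw 4.01 F [-0.6 -0.  -1.7] roll/row -0.0064
[29.0, 2.0, -0.0]
[29.0, 2.0, -0.0]
[29.0, 3.0, -0.0]
[29.0, 3.0, -0.0]
[29.0, 3.0, -0.0]
[29.0, 3.0, -0.0]
[29.0, 3.0, -0.0]
[29.0, 4.0, -0.0]
[29.0, 4.0, -0.0]
[29.0, 4.0, -0.0]
[29.0, 4.0, -0.0]
[29.0, 4.0, -0.0]
```

{"name": "move_arm", "arguments": {"increments": [{"xyz": [29,2,0],"roll": -0.006,"grip": 0},{"xyz": [29,2,0],"roll": -0.006,"grip": 0},{"xyz": [29,3,0],"roll": -0.006,"grip": 0},{"xyz": [29,3,0],"roll": -0.006,"grip": 0},{"xyz": [29,3,0],"roll": -0.006,"grip": 0}]}}

```text
time_s: 4.52
position: [0.5204, -0.1521, 0.1863]
tcp_rot: [[-0.099, 0.995, -0.005], [0.995, 0.099, 0.003], [0.003, -0.005, -1.0]]
force: [0.0, 0.4, -0.4]
opening: 0.227
grasp_force: 30.0
```

{"name": "move_arm", "arguments": {"increments": [{"xyz": [29,3,0],"roll": -0.006,"grip": 0},{"xyz": [29,3,0],"roll": -0.006,"grip": 0},{"xyz": [29,4,0],"roll": -0.006,"grip": 0},{"xyz": [29,4,0],"roll": -0.007,"grip": 0},{"xyz": [29,4,0],"roll": -0.007,"grip": 0}]}}

```text
time_s: 4.93
position: [0.5219, -0.0063, 0.1865]
tcp_rot: [[-0.132, 0.991, -0.005], [0.991, 0.132, 0.001], [0.002, -0.005, -1.0]]
force: [0.7, -0.2, -0.3]
opening: 0.222
grasp_force: 30.0
```

{"name": "move_arm", "arguments": {"increments": [{"xyz": [29,4,0],"roll": -0.007,"grip": 0},{"xyz": [29,4,0],"roll": -0.007,"grip": 0},{"xyz": [0,0,0],"roll": 0,"grip": 0},{"xyz": [0,0,0],"roll": 0,"grip": 0},{"xyz": [0,0,0],"roll": 0,"grip": 0}]}}

```text
time_s: 5.35
position: [0.5229, 0.0503, 0.1873]
tcp_rot: [[-0.146, 0.989, -0.003], [0.989, 0.146, -0.0], [0.0, -0.003, -1.0]]
force: [0.2, -1.2, -0.2]
opening: 0.22
grasp_force: 30.0
```

{"name": "move_arm", "arguments": {"increments": [{"xyz": [0,0,0],"roll": 0,"grip": 0},{"xyz": [0,0,0],"roll": 0,"grip": 0},{"xyz": [0,0,0],"roll": 0,"grip": 0}]}}

```text
time_s: 5.6
position: [0.524, 0.0494, 0.1885]
tcp_rot: [[-0.144, 0.99, -0.0], [0.99, 0.144, -0.0], [-0.0, -0.0, -1.0]]
force: [0.1, 0.0, -0.4]
opening: 0.225
grasp_force: 30.0
```

```bash
cat > look2.py <<'E'
from plan import *
import sys
np.set_printoptions(precision=4,suppress=True)
K,M=T("wrist"); im,d=bot.capture("wrist"); save(sys.argv[1],im)
s=bot.read_state(); A=np.array(s["tcp_rot"]); print(s["time_s"],s["position"],np.degrees(np.arctan2(A[1][1],A[0][1])),A[2],s["opening"])
P,u,v=cloud(K,M,d); g=im[v,u].mean(1)
a=np.radians(8.4); o=np.array([.5114,.1298]); L=P[:,:2]-o
X=L@[np.cos(a),np.sin(a)]; Y=L@[-np.sin(a),np.cos(a)]
q=(abs(X)<.03)&(Y>-.1)&(Y<0.0)&(P[:,2]>.104)&(P[:,2]<.135)
for y0 in np.arange(-.08,0,.002):
    k=q&(Y>=y0)&(Y<y0+.002)
    if k.sum()>2: print(round(y0+.001,3),k.sum(),"x %.4f %.4f mid %.4f zmax %.4f grey %.0f"%(X[k].min(),X[k].max(),(X[k].min()+X[k].max())/2,np.percentile(P[k,2],97),g[k].mean()))
E
python3 look2.py w2.png
```

```text
5.65 [0.524  0.0495 0.1886] 8.270249885127026 [ 0.     -0.0003 -1.    ] 0.22593939750280492
-0.063 9 x -0.0116 0.0066 mid -0.0025 zmax 0.1221 grey 158
-0.061 72 x -0.0115 0.0107 mid -0.0004 zmax 0.1228 grey 160
-0.059 72 x -0.0125 0.0115 mid -0.0005 zmax 0.1228 grey 164
-0.057 80 x -0.0123 0.0115 mid -0.0004 zmax 0.1228 grey 164
-0.055 79 x -0.0123 0.0116 mid -0.0004 zmax 0.1226 grey 165
-0.053 82 x -0.0123 0.0115 mid -0.0004 zmax 0.1228 grey 166
-0.051 71 x -0.0123 0.0115 mid -0.0004 zmax 0.1229 grey 168
-0.049 88 x -0.0123 0.0115 mid -0.0004 zmax 0.1228 grey 169
-0.047 93 x -0.0114 0.0106 mid -0.0004 zmax 0.1210 grey 120
-0.045 54 x -0.0082 0.0075 mid -0.0004 zmax 0.1188 grey 79
-0.043 57 x -0.0082 0.0075 mid -0.0004 zmax 0.1193 grey 79
-0.041 51 x -0.0081 0.0075 mid -0.0003 zmax 0.1193 grey 79
-0.039 49 x -0.0081 0.0074 mid -0.0003 zmax 0.1192 grey 83
-0.037 69 x -0.0119 0.0113 mid -0.0003 zmax 0.1225 grey 156
-0.035 73 x -0.0119 0.0112 mid -0.0003 zmax 0.1232 grey 166
-0.033 85 x -0.0118 0.0112 mid -0.0003 zmax 0.1235 grey 166
-0.031 84 x -0.0118 0.0112 mid -0.0003 zmax 0.1229 gr
[... 206 characters left out ...]
 0.0111 mid -0.0003 zmax 0.1230 grey 168
-0.021 90 x -0.0116 0.0111 mid -0.0003 zmax 0.1232 grey 168
-0.019 81 x -0.0126 0.0111 mid -0.0008 zmax 0.1228 grey 165
-0.017 87 x -0.0125 0.0110 mid -0.0007 zmax 0.1232 grey 167
-0.015 93 x -0.0124 0.0110 mid -0.0007 zmax 0.1231 grey 167
-0.013 91 x -0.0123 0.0110 mid -0.0007 zmax 0.1230 grey 169
-0.011 94 x -0.0123 0.0110 mid -0.0006 zmax 0.1231 grey 169
-0.009 96 x -0.0122 0.0110 mid -0.0006 zmax 0.1231 grey 168
-0.007 95 x -0.0122 0.0110 mid -0.0006 zmax 0.1228 grey 168
-0.005 72 x -0.0122 0.0109 mid -0.0006 zmax 0.1229 grey 160
-0.003 87 x -0.0120 0.0109 mid -0.0006 zmax 0.1233 grey 141
-0.001 152 x -0.0296 0.0298 mid 0.0001 zmax 0.1342 grey 120
```

View pics/w2.png

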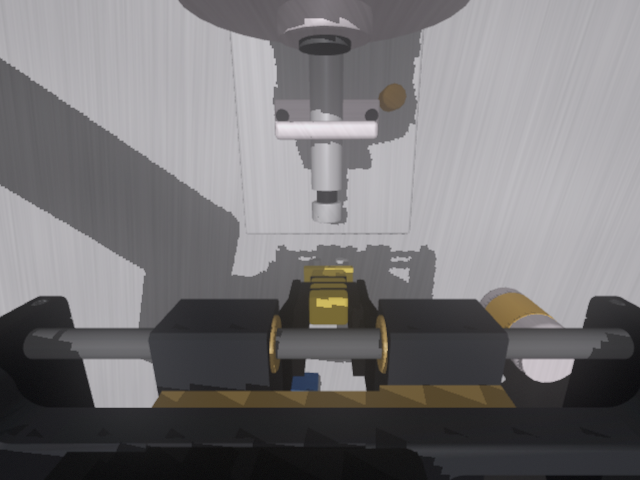

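The wrist view shows the pin's free end at (327,215), the black groove at (327,196), and the clip held at (328,300). By depth the groove's middle is 42.7 mm out, which matches the free end at 63 mm.

```bash
cat > clipm.py <<'E'
from plan import *
K,M=T("wrist"); im,d=bot.capture("wrist"); s=bot.read_state()
hsv=cv2.cvtColor(im,cv2.COLOR_RGB2HSV); P,u,v=cloud(K,M,d); H=hsv[v,u]
A=np.array(s["tcp_rot"]); Q=(P-np.array(s["position"]))@A*1000
y=(H[:,0]>15)&(H[:,0]<38)&(H[:,1]>80)&(abs(Q[:,0])<20)&(abs(Q[:,1])<20)&(Q[:,2]>-60)&(Q[:,2]<20)
print(y.sum())
for z in range(-48,16,4):
    k=y&(Q[:,2]>=z)&(Q[:,2]<z+4)
    if k.sum()>2: print(z,k.sum(),"toolx",Q[k,0].min().round(1),np.median(Q[k,0]).round(1),Q[k,0].max().round(1),"tooly",Q[k,1].min().round(1),Q[k,1].max().round(1))
t=s["position"]; a=np.radians(8.4); L=np.array(t[:2])-[.5114,.1298]
print("tcp in pin frame",L@[np.cos(a),np.sin(a)],L@[-np.sin(a),np.cos(a)],t[2])
E
python3 clipm.py
```

```text
2261
-36 1058 toolx -9.7 -0.7 6.4 tooly -10.0 9.6
-32 151 toolx -0.3 5.8 7.0 tooly -10.0 9.7
-28 132 toolx 4.1 5.8 6.5 tooly -9.8 9.5
-24 65 toolx 5.2 5.8 6.8 tooly -9.4 8.6
-20 123 toolx 3.7 5.9 6.8 tooly -10.3 9.4
-16 52 toolx 5.0 5.9 6.4 tooly -9.3 7.8
-12 97 toolx 4.0 5.7 6.3 tooly -10.1 9.8
-8 47 toolx 3.9 5.8 6.3 tooly -10.1 8.8
-4 85 toolx 4.0 5.8 6.2 tooly -9.8 9.7
0 80 toolx 3.9 5.7 6.1 tooly -10.0 9.7
4 294 toolx -3.2 3.8 6.5 tooly -15.2 14.4
8 75 toolx -0.3 5.7 6.3 tooly -14.7 14.5
tcp in pin frame 0.0007994139357157122 -0.08108492439413176 0.1887052038132181
```

{"name": "move_arm", "arguments": {"increments": [{"xyz": [14,-1,0],"roll": 0,"grip": 0},{"xyz": [14,0,0],"roll": 0,"grip": 0},{"xyz": [12,0,0],"roll": -0.002,"grip": 0},{"xyz": [0,0,0],"roll": 0,"grip": 0},{"xyz": [0,0,0],"roll": 0,"grip": 0}]}}

```text
time_s: 6.12
position: [0.5171, 0.0901, 0.1888]
tcp_rot: [[-0.149, 0.989, 0.0], [0.989, 0.149, -0.0], [-0.0, 0.0, -1.0]]
force: [-0.3, -0.1, -0.4]
opening: 0.229
grasp_force: 30.0
```

{"name": "move_arm", "arguments": {"increments": [{"xyz": [0,0,8],"roll": 0,"grip": 0},{"xyz": [0,0,8],"roll": 0,"grip": 0},{"xyz": [0,0,6],"roll": 0,"grip": 0},{"xyz": [0,0,0],"roll": 0,"grip": 0},{"xyz": [0,0,0],"roll": 0,"grip": 0}]}}

```text
time_s: 6.53
position: [0.5167, 0.0896, 0.1658]
tcp_rot: [[-0.147, 0.989, -0.002], [0.989, 0.147, 0.0], [0.0, -0.002, -1.0]]
force: [0.4, 0.8, -1.1]
opening: 0.227
grasp_force: 30.0
```

{"name": "move_arm", "arguments": {"increments": [{"xyz": [0,0,0],"roll": 0,"grip": 0},{"xyz": [0,0,0],"roll": 0,"grip": 0},{"xyz": [0,0,0],"roll": 0,"grip": 0}]}}

```text
time_s: 6.78
position: [0.5174, 0.0899, 0.167]
tcp_rot: [[-0.147, 0.989, 0.001], [0.989, 0.147, -0.0], [-0.0, 0.001, -1.0]]
force: [0.3, -0.4, -0.9]
opening: 0.223
grasp_force: 30.0
```

```bash
python3 clipm.py | tail -1; python3 look2.py w3.png
```

```text
tcp in pin frame 0.00011606489685988702 -0.040356115762958195 0.16701554436459493
6.8833 [0.5174 0.0899 0.167 ] 8.480459526227072 [-0.0001  0.0006 -1.    ] 0.22834127811802288
-0.049 6 x -0.0046 0.0050 mid 0.0002 zmax 0.1208 grey 109
-0.047 61 x -0.0087 0.0084 mid -0.0002 zmax 0.1216 grey 91
-0.045 48 x -0.0078 0.0074 mid -0.0002 zmax 0.1191 grey 69
-0.043 56 x -0.0077 0.0074 mid -0.0002 zmax 0.1249 grey 70
-0.041 53 x -0.0077 0.0073 mid -0.0002 zmax 0.1260 grey 71
-0.039 63 x -0.0128 0.0129 mid 0.0000 zmax 0.1348 grey 101
-0.037 65 x -0.0122 0.0110 mid -0.0006 zmax 0.1228 grey 150
-0.035 82 x -0.0122 0.0110 mid -0.0006 zmax 0.1232 grey 168
-0.033 87 x -0.0122 0.0110 mid -0.0006 zmax 0.1229 grey 168
-0.031 84 x -0.0121 0.0109 mid -0.0006 zmax 0.1231 grey 169
-0.029 80 x -0.0120 0.0109 mid -0.0006 zmax 0.1230 grey 170
-0.027 85 x -0.0120 0.0109 mid -0.0006 zmax 0.1234 grey 169
-0.025 83 x -0.0120 0.0108 mid -0.0006 zmax 0.1233 grey 170
-0.023 91 x -0.0120 0.0108 mid -0.0006 zmax 0.1231 grey 169
-0.021 86 x -0.0119 0.0107 mid -0.0006 zmax 0.1235 grey 171
-0.019 86 x -0.0119 0.0107 mid -0.0006 zmax 0.1230 grey 170
-0.017 90 x -0.0119 0.0107 mid -0.0006 zmax 0.1230 grey 171
-0.015 85 x -0.0118 0.0106 mid -0.0006 zmax 0.1228 grey 171
-0.013 90 x -0.0118 0.0106 mid -0.0006 zmax 0.1230 grey 172
-0.011 90 x -0.0118 0.0106 mid -0.0006 zmax 0.1231 grey 172
-0.009 86 x -0.0117 0.0106 mid -0.0006 zmax 0.1234 grey 171
-0.007 89 x -0.0117 0.0105 mid -0.0006 zmax 0.1231 grey 172
-0.005 93 x -0.0127 0.0113 mid -0.0007 zmax 0.1231 grey 166
-0.003 43 x -0.0094 0.0089 mid -0.0003 zmax 0.1230 grey 164
-0.001 68 x -0.0298 0.0292 mid -0.0003 zmax 0.1345 grey 152
```

View pics/w3.png

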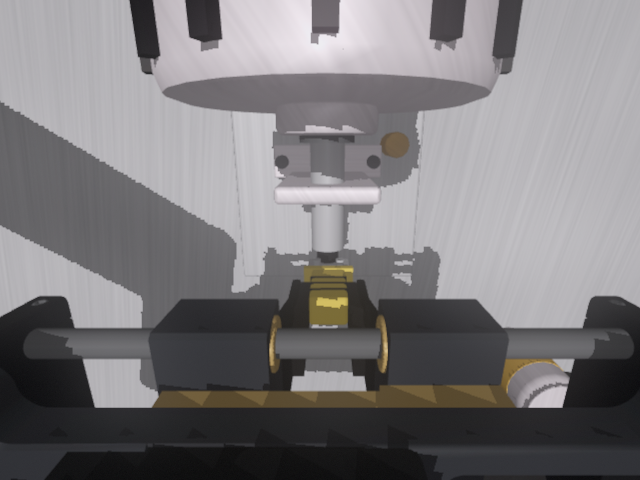

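The wrist view shows the clip (328,300) over the pin, with the groove's inner edge just in front of the jaw at (327,257). I'm shifting it back 0.5 mm and feeling downward.

{"name": "move_arm", "arguments": {"increments": [{"xyz": [-0.5,0,4],"roll": 0,"grip": 0},{"xyz": [0,0,4],"roll": 0,"grip": 0},{"xyz": [0,0,0],"roll": 0,"grip": 0},{"xyz": [0,0,0],"roll": 0,"grip": 0},{"xyz": [0,0,0],"roll": 0,"grip": 0}]}}

```text
time_s: 7.3
position: [0.5172, 0.0895, 0.1586]
tcp_rot: [[-0.147, 0.989, -0.0], [0.989, 0.147, 0.0], [0.0, -0.0, -1.0]]
force: [0.3, -1.0, -0.8]
opening: 0.226
grasp_force: 30.0
```

{"name": "move_arm", "arguments": {"increments": [{"xyz": [0,0,1],"roll": 0,"grip": 0},{"xyz": [0,0,1],"roll": 0,"grip": 0},{"xyz": [0,0,1],"roll": 0,"grip": 0},{"xyz": [0,0,0],"roll": 0,"grip": 0},{"xyz": [0,0,0],"roll": 0,"grip": 0}]}}

```text
time_s: 7.72
position: [0.5172, 0.0894, 0.1557]
tcp_rot: [[-0.147, 0.989, -0.0], [0.989, 0.147, -0.0], [0.0, -0.0, -1.0]]
force: [0.1, -0.6, -1.0]
opening: 0.226
grasp_force: 30.0
```

{"name": "move_arm", "arguments": {"increments": [{"xyz": [0,0,1],"roll": 0,"grip": 0},{"xyz": [0,0,1],"roll": 0,"grip": 0},{"xyz": [0,0,0],"roll": 0,"grip": 0},{"xyz": [0,0,0],"roll": 0,"grip": 0},{"xyz": [0,0,0],"roll": 0,"grip": 0}]}}

```text
time_s: 8.13
position: [0.5173, 0.0894, 0.1538]
tcp_rot: [[-0.147, 0.989, 0.0], [0.989, 0.147, -0.0], [-0.0, 0.0, -1.0]]
force: [-0.1, -0.3, -0.1]
opening: 0.225
grasp_force: 30.0
```

{"name": "move_arm", "arguments": {"increments": [{"xyz": [0,0,1],"roll": 0,"grip": 0},{"xyz": [0,0,1],"roll": 0,"grip": 0},{"xyz": [0,0,1],"roll": 0,"grip": 0},{"xyz": [0,0,0],"roll": 0,"grip": 0},{"xyz": [0,0,0],"roll": 0,"grip": 0}]}}

```text
time_s: 8.55
position: [0.5171, 0.0894, 0.1507]
tcp_rot: [[-0.147, 0.989, -0.0], [0.989, 0.147, -0.0], [0.0, -0.0, -1.0]]
force: [-0.3, 0.3, -0.7]
opening: 0.224
grasp_force: 30.0
```

{"name": "move_arm", "arguments": {"increments": [{"xyz": [0,0,1],"roll": 0,"grip": 0},{"xyz": [0,0,1],"roll": 0,"grip": 0},{"xyz": [0,0,1],"roll": 0,"grip": 0},{"xyz": [0,0,0],"roll": 0,"grip": 0}]}}

```text
time_s: 8.88
position: [0.5176, 0.0894, 0.1491]
tcp_rot: [[-0.148, 0.989, 0.001], [0.989, 0.148, -0.0], [-0.0, 0.001, -1.0]]
force: [-2.3, 0.5, 8.0]
opening: 0.223
grasp_force: 30.0
```

{"name": "move_arm", "arguments": {"increments": [{"xyz": [0,0,1],"roll": 0,"grip": 0},{"xyz": [0,0,0],"roll": 0,"grip": 0},{"xyz": [0,0,0],"roll": 0,"grip": 0}]}}

```text
time_s: 9.13
position: [0.5177, 0.0894, 0.1481]
tcp_rot: [[-0.148, 0.989, 0.001], [0.989, 0.148, -0.0], [-0.001, 0.001, -1.0]]
force: [-1.9, 0.6, 8.3]
opening: 0.228
grasp_force: 30.0
```

{"name": "move_arm", "arguments": {"increments": [{"xyz": [0,0,1],"roll": 0,"grip": 0},{"xyz": [0,0,0],"roll": 0,"grip": 0},{"xyz": [0,0,0],"roll": 0,"grip": 0}]}}

```text
time_s: 9.38
position: [0.5176, 0.0893, 0.147]
tcp_rot: [[-0.148, 0.989, 0.001], [0.989, 0.148, -0.0], [-0.0, 0.001, -1.0]]
force: [-1.5, 0.2, 7.7]
opening: 0.229
grasp_force: 30.0
```

Moving down at a constant 8 N, so the jaws are spreading as they should. I'm continuing.

{"name": "move_arm", "arguments": {"increments": [{"xyz": [0,0,1],"roll": 0,"grip": 0},{"xyz": [0,0,1],"roll": 0,"grip": 0},{"xyz": [0,0,0],"roll": 0,"grip": 0},{"xyz": [0,0,0],"roll": 0,"grip": 0}]}}

```text
time_s: 9.72
position: [0.5175, 0.0893, 0.1445]
tcp_rot: [[-0.148, 0.989, 0.001], [0.989, 0.148, -0.0], [-0.0, 0.001, -1.0]]
force: [-1.4, -0.8, 5.2]
opening: 0.224
grasp_force: 30.0
```

{"name": "move_arm", "arguments": {"increments": [{"xyz": [0,0,1],"roll": 0,"grip": 0},{"xyz": [0,0,1],"roll": 0,"grip": 0},{"xyz": [0,0,0],"roll": 0,"grip": 0},{"xyz": [0,0,0],"roll": 0,"grip": 0}]}}

```text
time_s: 10.05
position: [0.5171, 0.0894, 0.1415]
tcp_rot: [[-0.147, 0.989, -0.0], [0.989, 0.147, -0.0], [0.0, -0.0, -1.0]]
force: [-0.5, -0.2, 0.6]
opening: 0.226
grasp_force: 30.0
```

{"name": "move_arm", "arguments": {"increments": [{"xyz": [0,0,1],"roll": 0,"grip": 0},{"xyz": [0,0,1],"roll": 0,"grip": 0},{"xyz": [0,0,1],"roll": 0,"grip": 0},{"xyz": [0,0,0],"roll": 0,"grip": 0},{"xyz": [0,0,0],"roll": 0,"grip": 0}]}}

```text
time_s: 10.47
position: [0.5168, 0.0895, 0.1378]
tcp_rot: [[-0.147, 0.989, -0.001], [0.989, 0.147, 0.0], [0.0, -0.001, -1.0]]
force: [1.4, 0.5, -7.3]
opening: 0.226
grasp_force: 30.0
```

{"name": "move_arm", "arguments": {"increments": [{"xyz": [0,0,1],"roll": 0,"grip": 0},{"xyz": [0,0,1],"roll": 0,"grip": 0},{"xyz": [0,0,1],"roll": 0,"grip": 0},{"xyz": [0,0,0],"roll": 0,"grip": 0},{"xyz": [0,0,0],"roll": 0,"grip": 0}]}}

```text
time_s: 10.88
position: [0.5173, 0.0895, 0.1362]
tcp_rot: [[-0.148, 0.989, 0.0], [0.989, 0.148, -0.0], [-0.0, 0.0, -1.0]]
force: [-1.1, -0.7, 0.7]
opening: 0.224
grasp_force: 30.0
```

{"name": "move_arm", "arguments": {"increments": [{"xyz": [0,0,1],"roll": 0,"grip": 0},{"xyz": [0,0,1],"roll": 0,"grip": 0},{"xyz": [0,0,0],"roll": 0,"grip": 0},{"xyz": [0,0,0],"roll": 0,"grip": 0}]}}

```text
time_s: 11.22
position: [0.5176, 0.0894, 0.1357]
tcp_rot: [[-0.148, 0.989, 0.001], [0.989, 0.148, -0.0], [-0.0, 0.001, -1.0]]
force: [-3.5, 0.0, 12.5]
opening: 0.226
grasp_force: 30.0
```

Bottomed out at 12.5 N with 2 mm of command giving only 0.5 mm of travel. I'm relaxing the press, letting go and backing off.

{"name": "move_arm", "arguments": {"increments": [{"xyz": [0,0,-2],"roll": 0,"grip": 0},{"xyz": [0,0,0],"roll": 0,"grip": 0},{"xyz": [0,0,0],"roll": 0,"grip": 60},{"xyz": [0,0,0],"roll": 0,"grip": 60},{"xyz": [0,0,0],"roll": 0,"grip": 60}]}}

```text
time_s: 11.63
position: [0.5178, 0.0894, 0.1357]
tcp_rot: [[-0.147, 0.989, 0.001], [0.989, 0.147, 0.0], [-0.0, 0.001, -1.0]]
force: [-0.2, 1.1, 0.2]
opening: 0.373
grasp_force: 0.0
```

{"name": "move_arm", "arguments": {"increments": [{"xyz": [0,0,0],"roll": 0,"grip": 60},{"xyz": [0,0,0],"roll": 0,"grip": 60},{"xyz": [0,0,0],"roll": 0,"grip": 60},{"xyz": [0,0,0],"roll": 0,"grip": 60},{"xyz": [0,0,-5],"roll": 0,"grip": 60}]}}

```text
time_s: 12.05
position: [0.5165, 0.0894, 0.1401]
tcp_rot: [[-0.147, 0.989, -0.002], [0.989, 0.147, 0.0], [0.0, -0.002, -1.0]]
force: [0.3, -0.1, 0.3]
opening: 0.597
grasp_force: 0.0
```

{"name": "move_arm", "arguments": {"increments": [{"xyz": [0,0,-20],"roll": 0,"grip": 60},{"xyz": [0,0,-30],"roll": 0,"grip": 60},{"xyz": [-20,0,-30],"roll": 0,"grip": 60},{"xyz": [-30,0,-20],"roll": 0,"grip": 60},{"xyz": [-30,0,0],"roll": 0,"grip": 60}]}}

```text
time_s: 12.47
position: [0.5323, 0.0096, 0.2461]
tcp_rot: [[-0.15, 0.989, 0.011], [0.989, 0.15, -0.002], [-0.003, 0.01, -1.0]]
force: [0.2, 0.9, 0.1]
opening: 0.6
grasp_force: 0.0
```

{"name": "move_arm", "arguments": {"increments": [{"xyz": [-20,0,0],"roll": 0,"grip": 60},{"xyz": [0,0,0],"roll": 0,"grip": 60},{"xyz": [0,0,0],"roll": 0,"grip": 60},{"xyz": [0,0,0],"roll": 0,"grip": 60},{"xyz": [0,0,0],"roll": 0,"grip": 60}]}}

```text
time_s: 12.88
position: [0.5314, -0.0083, 0.2405]
tcp_rot: [[-0.148, 0.989, -0.001], [0.989, 0.148, 0.001], [0.001, -0.001, -1.0]]
force: [-0.3, -0.9, -0.3]
opening: 0.601
grasp_force: 0.0
```

```bash
python3 - <<'E'
from h import *
K,M=T("wrist"); im,d=bot.capture("wrist"); save("w4.png",im)
hsv=cv2.cvtColor(im,cv2.COLOR_RGB2HSV); P,u,v=cloud(K,M,d); H=hsv[v,u]
a=np.radians(8.4); L=P[:,:2]-[.5114,.1298]; X=L@[np.cos(a),np.sin(a)]; Y=L@[-np.sin(a),np.cos(a)]
y=(H[:,0]>15)&(H[:,0]<38)&(H[:,1]>80)&(abs(X)<.03)&(abs(Y+.043)<.03)&(P[:,2]>.12)
t=y&(P[:,2]>.16); print(y.sum(),P[y,2].max(),"x",X[t].min(),X[t].max(),"y",Y[t].min(),Y[t].max())
f=y&(P[:,2]<.135); print("foot top z",np.percentile(P[f,2],[10,50,90]) if f.sum() else None)
E
```

```text
803 0.17263897342627038 x -0.009986560551479505 0.00973655212720184 y -0.05048402809129275 -0.034862162814428464
foot top z [0.12926956 0.13025413 0.13101335]
```

View pics/w4.png

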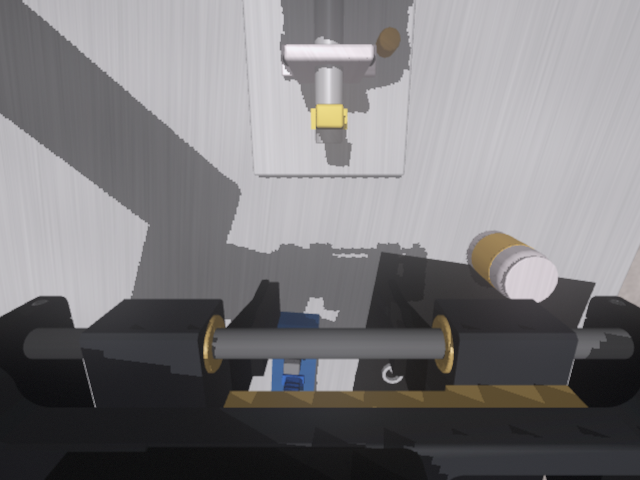

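The clip stands upright on the pin at (329,117), released. The foot top is at 130 mm and the grip top at about 171 mm, so its origin is at the pin's axis, and it is centred on the groove (y −42.7 mm). Handing in.

```bash
python3 -c "
from rig import bot
print(bot.hand_in())"
```

```text
the job is handed in; nothing more can be done
None
```

The yellow clip is snapped home in the pin's groove, about 43 mm out from the cheek, and released with the arm clear; the job is handed in, though the hand-in returned no verdict.

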